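# Key in the module test sequence on the open chassis

## Robot

A 6-joint arm with a two-finger parallel gripper is mounted at the origin on the work surface. World frame = base frame: x ahead of the robot, y to its left, z up, the work surface at z = 0. Lengths are in m, angles in degrees, forces in N, time in s.
With the tool pointing down it reaches from about 0.35 to 1 m from the base axis. Payload 7.1 kg.
Tool frame: the origin (TCP) lies at the very end of the fingers, on their centre line; the grasp point (between the pads) lies 19 mm behind it; z points along the fingers, y is the line along which they close (so a half turn about z gives the same grasp; the last joint's range is limited). The gripper opens to 85 mm and grips with 20 to 120 N. Pads are 22 mm wide; open, the fingers measure 114 mm over their backs; the gripper's body (76 mm by 85 mm) begins 54 mm behind the grasp point. The pads swing forward as they close: fully open they stand 13 mm farther back than shut.
Start: joints at [69.672, 24.242, 93.386, -0, 62.372, -1.089], TCP at [0.206, 0.59, 0.231] pointing down, gripper open.
Joint ranges: [-172.04, 172.04], [-51.8, 120.97], [4.93, 147.93], [-75.15, 255.16], [6.16, 154.13], [-145.62, 145.62]. Speed limits (degrees/s): [136.94, 136.94, 172.46, 180, 180, 180].

## Interface

Orientations are given as [roll, pitch, yaw] about the fixed x, y, z axes, in that order (R = Rz(yaw) Ry(pitch) Rx(roll)).
In Python, from rig import manip, eyes gives the robot as it stands.
- The arm moves only by the shell command python3 -m inch 'ROWS'. ROWS is JSON, a list of rows, each an object of numbers: "claw": the finger opening in mm, from 0 to 85.4; "dx", "dy", "dz": the shift along the tool's x, y, z in mm; "ax", "ay", "az": the turn, a rotation vector about the tool's x, y, z in degrees. A call has exactly 10 rows; each row shifts and turns the commanded pose from where the row before left it, along the tool's axes as they then stand; what a row does not reach is not made up. A row lasts 1/8 s, in which the tool goes at most 62.5 mm and 10.7 degrees, less where a joint would pass 70% of its speed; a pose out of reach is approached as far as the arm can. A call is refused whole if a number of a shift passes 62.5 or a number of a turn 10.7, either way. A call with a gripper value outside its range is refused whole. The fingers move at their own pace and stop on an object; the grip force is fixed at half the most. Time passes only in rows, so rows that do not move let the fingers close, or fill a call up. It gives the time, the measured TCP pose, the force, the opening and the grip force at its end, in the units of the state.
- manip.sense(): the state, without advancing time (a new reading comes with each control period).
- eyes.snapshot(name): name is "scene" or "top" or "wrist"; returns a dict with "color" (480x640x3 uint8, red, green, blue), "mtx" (3x3 intrinsics, pixels), "world_from_camera" (4x4, takes a point from camera to world coordinates). Camera axes: x right, y down, z forward; pixel columns grow to the right and rows downward; lengths in m; the calibration is good to about 2 mm. A picture is of the moment at which its call begins. There is no depth.
- manip.hand_in(): hands the job in; it is judged then, once.
The state is a dict: "t": time; "joint_pos": joint angles; "qd": joint speeds; "effort": joint torques, N m; "position": TCP position; "eef_rot": TCP orientation; "wrist_force": force on the tool from outside, world axes, zero at the start; "wrist_torque": the same for the moment, N m; "opening": finger opening in m; "gripper_force": force on a finger pad.
Only numpy, scipy, OpenCV 4.12 (cv2) and the standard library are available. Lean on these libraries where they do the work, as an engineer would, in place of code of your own. Each camera call takes 0.05 s, during which the arm holds its last target. There are 200 camera calls.

## Task

Switch on the modules of the open instrument for its bench test: press the green key, then the yellow key, then the blue key, pushing each one all the way in with a light fingertip press. The red key must stay out. Only press: do not lift or pull any module, and leave everything else on the bench where it is.

Things in the scene. Friction and masses are not known exactly. Their poses are not given: they have to be found in the camera images.
- chassis: opened aluminium instrument chassis, fixed to the bench. Its origin is on the bench surface under the centre of a 2 x 2 group of module bays (bay centres at x, y = +-36 mm in its frame); it spans 148 mm in x and from y = -178 to +74 mm, walls 32 mm tall; the part beyond y = -74 mm holds a circuit board. Any of the four modules can be in any bay; bays have 3 mm floors and dividers 25 mm tall.
- green_module: white plug-in module with a green top, 56 x 56 x 46 mm, about 0.26 to 0.44 kg, standing loose in a bay of the chassis with about 6 mm play on each side; origin at the centre of its underside, 3 mm above the bench; upright, z up. More than 20 N on a module or its key damages it
- green_key_top (a point): centre of the flat round top of the green key (the first to press), 28 mm across, in the middle of the green module; moves with the key. Out, it is 18 mm above the module top (67 mm above the bench); fully in and let go, 8 mm above it (57 mm above the bench). Neighbouring keys are about 72 mm apart
- green_key (a joint): how far the green key is pushed in, m: 0 out, 0.010 fully in (a stop); starts 0 to 1.5 mm in. It goes straight down against about 3 N of friction and stays where it is left. Its cap rides on a soft spring (2 N per mm after the first 1 N): it gives about 1 mm before the key moves, and up to 7 mm past the stop, so a push of 5 to 8 N, or going 2 to 4 mm past the fully-in height, seats it
- yellow_module: white plug-in module with a yellow top, 56 x 56 x 46 mm, about 0.26 to 0.44 kg, standing loose in a bay of the chassis with about 6 mm play on each side; origin at the centre of its underside, 3 mm above the bench; upright, z up. More than 20 N on a module or its key damages it
- yellow_key_top (a point): centre of the flat round top of the yellow key (the second to press), 28 mm across, in the middle of the yellow module; moves with the key. Out, it is 18 mm above the module top (67 mm above the bench); fully in and let go, 8 mm above it (57 mm above the bench). Neighbouring keys are about 72 mm apart
- yellow_key (a joint): how far the yellow key is pushed in, m: 0 out, 0.010 fully in (a stop); starts 0 to 1.5 mm in. It goes straight down against about 3 N of friction and stays where it is left. Its cap rides on a soft spring (2 N per mm after the first 1 N): it gives about 1 mm before the key moves, and up to 7 mm past the stop, so a push of 5 to 8 N, or going 2 to 4 mm past the fully-in height, seats it
- blue_module: white plug-in module with a blue top, 56 x 56 x 46 mm, about 0.26 to 0.44 kg, standing loose in a bay of the chassis with about 6 mm play on each side; origin at the centre of its underside, 3 mm above the bench; upright, z up. More than 20 N on a module or its key damages it
- blue_key_top (a point): centre of the flat round top of the blue key (the third to press), 28 mm across, in the middle of the blue module; moves with the key. Out, it is 18 mm above the module top (67 mm above the bench); fully in and let go, 8 mm above it (57 mm above the bench). Neighbouring keys are about 72 mm apart
- blue_key (a joint): how far the blue key is pushed in, m: 0 out, 0.010 fully in (a stop); starts 0 to 1.5 mm in. It goes straight down against about 3 N of friction and stays where it is left. Its cap rides on a soft spring (2 N per mm after the first 1 N): it gives about 1 mm before the key moves, and up to 7 mm past the stop, so a push of 5 to 8 N, or going 2 to 4 mm past the fully-in height, seats it
- red_module: white plug-in module with a red top, 56 x 56 x 46 mm, about 0.26 to 0.44 kg, standing loose in a bay of the chassis with about 6 mm play on each side; origin at the centre of its underside, 3 mm above the bench; upright, z up. More than 20 N on a module or its key damages it
- red_key_top (a point): centre of the flat round top of the red key (must stay out), 28 mm across, in the middle of the red module; moves with the key. Out, it is 18 mm above the module top (67 mm above the bench); fully in and let go, 8 mm above it (57 mm above the bench). Neighbouring keys are about 72 mm apart
- red_key (a joint): how far the red key is pushed in, m: 0 out, 0.010 fully in (a stop); starts 0 to 1.5 mm in. It goes straight down against about 3 N of friction and stays where it is left. Its cap rides on a soft spring (2 N per mm after the first 1 N): it gives about 1 mm before the key moves, and up to 7 mm past the stop, so a push of 5 to 8 N, or going 2 to 4 mm past the fully-in height, seats it
- heatsink: aluminium heat sink, 30 x 40 x 22 mm, lying loose on the circuit board in the chassis; origin at the centre of its underside. To be left alone
- screwdriver: orange-handled screwdriver, 190 mm long, lying on the bench beside the chassis; origin at mid-length, underside, x toward the blade. To be left alone
- solder_reel: metal reel of solder, 58 mm across, 35 mm tall, behind the chassis; origin at the centre of its underside. To be left alone
- flux_jar: amber jar, 44 mm across, 55 mm tall, behind the chassis; origin at the centre of its underside. To be left alone
- multimeter: yellow hand-held meter lying on its back, 160 x 80 x 34 mm, dial and display add 8 mm; origin at the centre of its underside. To be left alone
- mug: blue mug, 76 mm across, 90 mm tall; origin at the centre of its underside. To be left alone
- parts_tray: grey divided tray, 100 x 100 x 30 mm; origin at the centre of its underside. To be left alone
There are look-alikes about, which are no part of the job. Leave any black look-alike of the green_module alone.

How it is judged:
By the outcome, as a careful person would: the job done as asked, in the order asked, and still so for the second after the job is handed in, with the robot touching nothing.
It also fails if it takes over 42 s, if anything falls off the work surface, if the arm or the gripper's body presses on something with over 40 N, if the wrist force passes 120 N, or if a joint passes its speed limit or range.

## Working session

There is one attempt and no reset: what is moved stays moved. The work goes in short steps, Python scripts to look and compute and a shell command to move; the robot and the scene stay as the last step left them, time stands still between calls to the robot, and variables do not carry over. Pictures are saved under pics/ and viewed, at most 10 in all, crops included, and the job is handed in when it is done.

```bash
mkdir -p pics
python3 - <<'E'
from rig import manip, eyes
import cv2, numpy as np
s=manip.sense(); print(s)
for n in ("top","scene"):
    d=eyes.snapshot(n); cv2.imwrite(f"pics/{n}0.png",d["color"][:,:,::-1]); np.savez(f"pics/{n}0.npz",**d)
    print(n,d["mtx"].tolist(),np.round(d["world_from_camera"],4).tolist())
E
```

```text
{'t': 0.0, 'joint_pos': array([ 6.96714196e+01,  2.42854013e+01,  9.34318154e+01, -1.04435569e-03,
        6.23716888e+01, -1.08856198e+00]), 'qd': array([-0.0018526 ,  0.0548978 , -0.02370722,  0.06950615, -0.07432287,
        0.07178308]), 'effort': array([ 3.13552569e-03, -5.57355917e+01, -2.81753701e+01,  1.13643177e-04,
        7.22168232e-03, -1.10636049e-05]), 'position': array([0.20574349, 0.58958554, 0.23053249]), 'eef_rot': array([-1.79911093e+02, -7.64660908e-04,  1.60760466e+02]), 'wrist_force': array([0.45549825, 0.14325341, 0.34005421]), 'wrist_torque': array([-0.03130043,  0.00567854,  0.03195992]), 'gripper_force': 0.0, 'opening': 0.08538281357083004}
top [[498.7997496878596, 0.0, 321.18974929875947], [0.0, 498.7997496878596, 246.22447380858372], [0.0, 0.0, 1.0]] [[0.0089, -0.9959, 0.09, 0.5217], [-1.0, -0.0085, 0.005, 0.0706], [-0.0042, -0.0901, -0.9959, 1.1498], [0.0, 0.0, 0.0, 1.0]]
scene [[501.61126120095497, 0.0, 322.3784194749517], [0.0, 501.61126120095497, 242.1806331065998], [0.0, 0.0, 1.0]] [[0.5708, 0.6654, -0.4811, 1.1261], [0.8211, -0.4649, 0.3312, -0.2736], [-0.0033, -0.5841, -0.8117, 0.9445], [0.0, 0.0, 0.0, 1.0]]
```

View pics/top0.png

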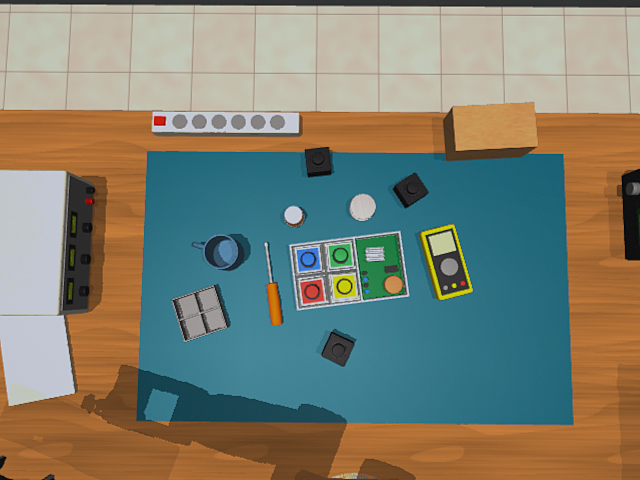

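View pics/scene0.png

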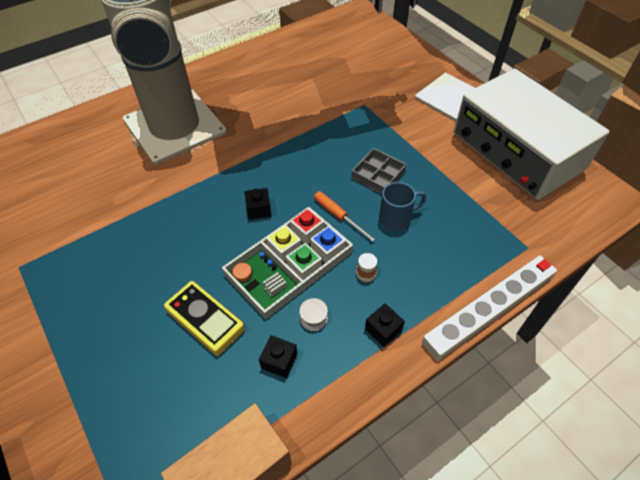

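Run:
```python
import cv2, numpy as np
for n,(x,y,w,h) in {"top":(285,225,130,90),"scene":(215,200,145,115)}.items():
    im=np.load(f"pics/{n}0.npz")["color"][y:y+h,x:x+w,::-1]
    cv2.imwrite(f"pics/{n}_crop.png",cv2.resize(im,None,fx=5,fy=5,interpolation=cv2.INTER_CUBIC))
```

```text
(no output)
```

View pics/top_crop.png

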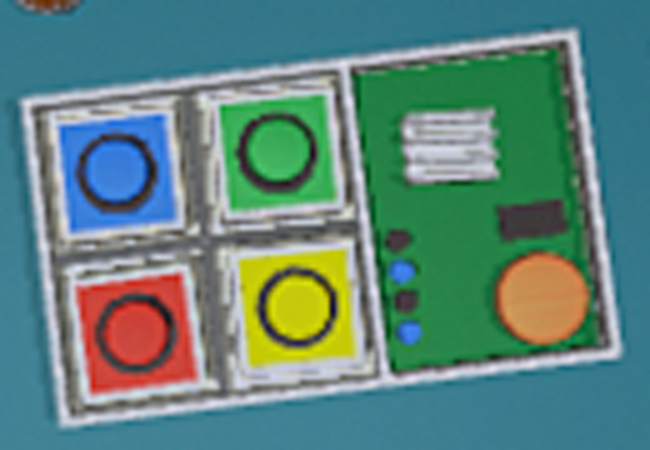

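View pics/scene_crop.png

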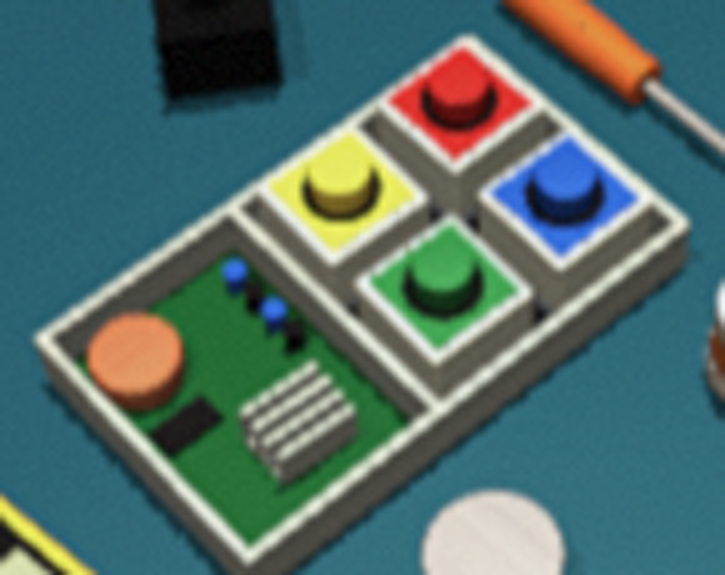

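The crops show the caps clearly. In the top crop they are green (278,150), yellow (297,307), blue (117,170) and red (137,332). In the scene crop they are green (445,265), yellow (341,167), blue (566,169) and red (460,80).

```bash
cat > h.py <<'E'
import numpy as np
def ray(d,u,v):
    T=d["world_from_camera"]; r=T[:3,:3]@np.linalg.solve(d["mtx"],[u,v,1]); return T[:3,3],r
def at_z(d,u,v,z):
    o,r=ray(d,u,v); return o+r*(z-o[2])/r[2]
E
python3 - <<'E'
from h import *
from scipy.spatial.transform import Rotation as Ro
t=np.load("pics/top0.npz");s=np.load("pics/scene0.npz")
P={"green":((278,150),(445,265)),"yellow":((297,307),(341,167)),"blue":((117,170),(566,169)),"red":((137,332),(460,80))}
tcp=np.array([0.2057,.5896,.2305]);R=Ro.from_euler("xyz",[180,0,160.76],degrees=True).as_matrix()
c=[]
for k,(a,b) in P.items():
    ua=(285+a[0]/5-.4,225+a[1]/5-.4);ub=(215+b[0]/5-.4,200+b[1]/5-.4)
    p=at_z(t,*ua,.067);q=at_z(s,*ub,.067)
    o1,r1=ray(t,*ua);o2,r2=ray(s,*ub)
    l=np.linalg.lstsq(np.c_[r1,-r2],o2-o1,rcond=None)[0]; X=(o1+l[0]*r1+o2+l[1]*r2)/2
    m=(p+q)/2; c.append(m); print(k,np.round(p*1e3,1),np.round(q*1e3,1),"tri",np.round(X*1e3,1),"tool mm",np.round(R.T@(m-tcp)*1e3,1))
c=np.array(c); print(np.linalg.norm(c[:,None]-c[None],axis=2).round(4))
E
```

```text
green [601.7  34.5  67. ] [605.6  36.2  67. ] tri [602.8  35.9  63.7] tool mm [-558.4 -392.2  163.5]
yellow [533.6  25.9  67. ] [536.2  27.7  67. ] tri [534.4  27.1  65.3] tool mm [-496.3 -422.9  163.5]
blue [592.4 104.5  67. ] [593.4 107.6  67. ] tri [593.2 105.8  67.8] tool mm [-524.9 -328.9  163.5]
red [522.3  95.   67. ] [525.5  97.4  67. ] tri [523.2  96.7  64.9] tool mm [-463.  -361.   163.5]
[[0.     0.0692 0.0715 0.1003]
 [0.0692 0.     0.0982 0.0703]
 [0.0715 0.0982 0.     0.0697]
 [0.1003 0.0703 0.0697 0.    ]]
```

```bash
python3 -m inch '[{"claw":0,"dx":-50,"dy":-35},{"claw":0,"dx":-50,"dy":-35},{"claw":0,"dx":-50,"dy":-35},{"claw":0,"dx":-50,"dy":-35},{"claw":0,"dx":-50,"dy":-35},{"claw":0,"dx":-50,"dy":-35},{"claw":0,"dx":-50,"dy":-35},{"claw":0,"dx":-50,"dy":-35},{"claw":0,"dx":-50,"dy":-35},{"claw":0,"dx":-50,"dy":-35}]'
```

```text
invalid input
```

```bash
python3 -m inch '[{"claw":0,"dx":-50,"dy":-35,"dz":0,"ax":0,"ay":0,"az":0},{"claw":0,"dx":-50,"dy":-35,"dz":0,"ax":0,"ay":0,"az":0},{"claw":0,"dx":-50,"dy":-35,"dz":0,"ax":0,"ay":0,"az":0},{"claw":0,"dx":-50,"dy":-35,"dz":0,"ax":0,"ay":0,"az":0},{"claw":0,"dx":-50,"dy":-35,"dz":0,"ax":0,"ay":0,"az":0},{"claw":0,"dx":-50,"dy":-35,"dz":0,"ax":0,"ay":0,"az":0},{"claw":0,"dx":-50,"dy":-35,"dz":0,"ax":0,"ay":0,"az":0},{"claw":0,"dx":-50,"dy":-35,"dz":0,"ax":0,"ay":0,"az":0},{"claw":0,"dx":-50,"dy":-35,"dz":0,"ax":0,"ay":0,"az":0},{"claw":0,"dx":-50,"dy":-35,"dz":0,"ax":0,"ay":0,"az":0}]'
```

```text
t: 1.35
position: [0.5635, 0.093, 0.2312]
eef_rot: [-180.0, -0.0, 160.8]
wrist_force: [1.2, 1.4, -0.1]
opening: -0.0
gripper_force: 0.0
```

```bash
python3 -m inch '[{"claw":0,"dx":-29,"dy":-21,"dz":0,"ax":0,"ay":0,"az":0},{"claw":0,"dx":-29,"dy":-21,"dz":0,"ax":0,"ay":0,"az":0},{"claw":0,"dx":0,"dy":0,"dz":45,"ax":0,"ay":0,"az":0},{"claw":0,"dx":0,"dy":0,"dz":45,"ax":0,"ay":0,"az":0},{"claw":0,"dx":0,"dy":0,"dz":40,"ax":0,"ay":0,"az":0},{"claw":0,"dx":0,"dy":0,"dz":15,"ax":0,"ay":0,"az":0},{"claw":0,"dx":0,"dy":0,"dz":0,"ax":0,"ay":0,"az":0},{"claw":0,"dx":0,"dy":0,"dz":0,"ax":0,"ay":0,"az":0},{"claw":0,"dx":0,"dy":0,"dz":0,"ax":0,"ay":0,"az":0},{"claw":0,"dx":0,"dy":0,"dz":0,"ax":0,"ay":0,"az":0}]'
python3 - <<'E'
from rig import eyes
import cv2, numpy as np
o=[]
for n,(x,y,w,h) in {"top":(285,215,80,100),"scene":(255,180,100,100)}.items():
    d=eyes.snapshot(n); im=d["color"][y:y+h,x:x+w,::-1]
    o.append(cv2.resize(im,None,fx=4,fy=4,interpolation=cv2.INTER_CUBIC))
cv2.imwrite("pics/g1.png",np.hstack(o))
E
```

```text
t: 2.6
position: [0.6042, 0.0361, 0.0874]
eef_rot: [180.0, 0.1, 160.8]
wrist_force: [0.2, 0.1, -0.3]
opening: 0.0003
gripper_force: 0.0
```

View pics/g1.png

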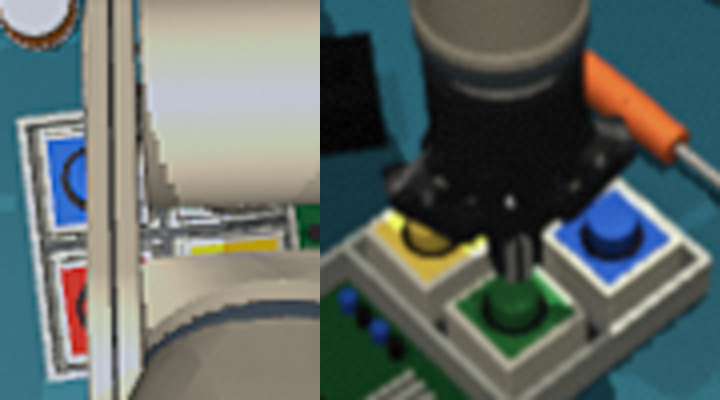

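The scene view shows the closed fingertips centred over the green cap, about 20 mm above it. Next I press to z ≈ 0.060, to check contact, before going further.

```bash
python3 -m inch '[{"claw":0,"dx":0,"dy":0,"dz":10,"ax":0,"ay":0,"az":0},{"claw":0,"dx":0,"dy":0,"dz":5,"ax":0,"ay":0,"az":0},{"claw":0,"dx":0,"dy":0,"dz":2,"ax":0,"ay":0,"az":0},{"claw":0,"dx":0,"dy":0,"dz":2,"ax":0,"ay":0,"az":0},{"claw":0,"dx":0,"dy":0,"dz":2,"ax":0,"ay":0,"az":0},{"claw":0,"dx":0,"dy":0,"dz":2,"ax":0,"ay":0,"az":0},{"claw":0,"dx":0,"dy":0,"dz":2,"ax":0,"ay":0,"az":0},{"claw":0,"dx":0,"dy":0,"dz":2,"ax":0,"ay":0,"az":0},{"claw":0,"dx":0,"dy":0,"dz":0,"ax":0,"ay":0,"az":0},{"claw":0,"dx":0,"dy":0,"dz":0,"ax":0,"ay":0,"az":0}]'
```

```text
t: 3.95
position: [0.6036, 0.0361, 0.0593]
eef_rot: [180.0, 0.0, 160.8]
wrist_force: [-0.5, -0.5, 2.2]
opening: 0.0002
gripper_force: 1.1
```

```bash
python3 -m inch '[{"claw":0,"dx":0,"dy":0,"dz":2,"ax":0,"ay":0,"az":0},{"claw":0,"dx":0,"dy":0,"dz":1.5,"ax":0,"ay":0,"az":0},{"claw":0,"dx":0,"dy":0,"dz":1,"ax":0,"ay":0,"az":0},{"claw":0,"dx":0,"dy":0,"dz":1,"ax":0,"ay":0,"az":0},{"claw":0,"dx":0,"dy":0,"dz":0,"ax":0,"ay":0,"az":0},{"claw":0,"dx":0,"dy":0,"dz":0,"ax":0,"ay":0,"az":0},{"claw":0,"dx":0,"dy":0,"dz":0,"ax":0,"ay":0,"az":0},{"claw":0,"dx":0,"dy":0,"dz":0,"ax":0,"ay":0,"az":0},{"claw":0,"dx":0,"dy":0,"dz":0,"ax":0,"ay":0,"az":0},{"claw":0,"dx":0,"dy":0,"dz":0,"ax":0,"ay":0,"az":0}]'
```

```text
t: 5.2
position: [0.6037, 0.0361, 0.0542]
eef_rot: [180.0, 0.0, 160.8]
wrist_force: [-2.6, -0.2, 6.6]
opening: 0.0001
gripper_force: 3.3
```

```bash
python3 -m inch '[{"claw":0,"dx":0,"dy":0,"dz":-15,"ax":0,"ay":0,"az":0},{"claw":0,"dx":0,"dy":0,"dz":-20,"ax":0,"ay":0,"az":0},{"claw":0,"dx":0,"dy":0,"dz":0,"ax":0,"ay":0,"az":0},{"claw":0,"dx":31,"dy":-15.5,"dz":0,"ax":0,"ay":0,"az":0},{"claw":0,"dx":31,"dy":-15.5,"dz":0,"ax":0,"ay":0,"az":0},{"claw":0,"dx":0,"dy":0,"dz":0,"ax":0,"ay":0,"az":0},{"claw":0,"dx":0,"dy":0,"dz":8,"ax":0,"ay":0,"az":0},{"claw":0,"dx":0,"dy":0,"dz":6,"ax":0,"ay":0,"az":0},{"claw":0,"dx":0,"dy":0,"dz":0,"ax":0,"ay":0,"az":0},{"claw":0,"dx":0,"dy":0,"dz":0,"ax":0,"ay":0,"az":0}]'
python3 - <<'E'
from rig import eyes
import cv2
x,y,w,h=225,190,130,90
im=eyes.snapshot("scene")["color"][y:y+h,x:x+w,::-1]
cv2.imwrite("pics/y1.png",cv2.resize(im,None,fx=6,fy=6,interpolation=cv2.INTER_CUBIC))
E
```

```text
t: 6.45
position: [0.5351, 0.0273, 0.0746]
eef_rot: [-180.0, -0.0, 160.8]
wrist_force: [-1.2, 0.7, -0.2]
opening: 0.0001
gripper_force: 0.0
```

View pics/y1.png

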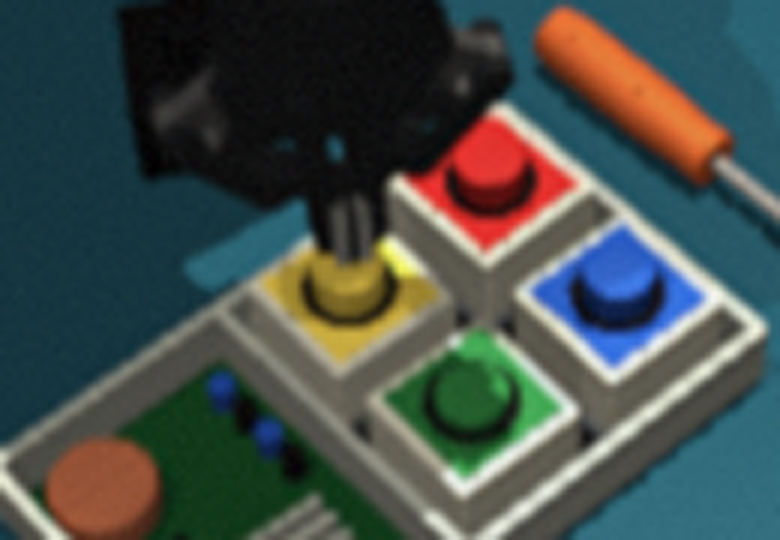

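The picture shows the green cap now low at (470,395), red and blue still out, and the tip over yellow at (350,258). Pressing yellow now.

```bash
python3 -m inch '[{"claw":0,"dx":0,"dy":0,"dz":5,"ax":0,"ay":0,"az":0},{"claw":0,"dx":0,"dy":0,"dz":3,"ax":0,"ay":0,"az":0},{"claw":0,"dx":0,"dy":0,"dz":3,"ax":0,"ay":0,"az":0},{"claw":0,"dx":0,"dy":0,"dz":3,"ax":0,"ay":0,"az":0},{"claw":0,"dx":0,"dy":0,"dz":3,"ax":0,"ay":0,"az":0},{"claw":0,"dx":0,"dy":0,"dz":2,"ax":0,"ay":0,"az":0},{"claw":0,"dx":0,"dy":0,"dz":1,"ax":0,"ay":0,"az":0},{"claw":0,"dx":0,"dy":0,"dz":1,"ax":0,"ay":0,"az":0},{"claw":0,"dx":0,"dy":0,"dz":0,"ax":0,"ay":0,"az":0},{"claw":0,"dx":0,"dy":0,"dz":0,"ax":0,"ay":0,"az":0}]'
```

```text
t: 7.75
position: [0.5348, 0.0273, 0.0541]
eef_rot: [180.0, 0.0, 160.8]
wrist_force: [-2.8, 0.1, 6.8]
opening: -0.0002
gripper_force: 3.4
```

```bash
python3 -m inch '[{"claw":0,"dx":0,"dy":0,"dz":-15,"ax":0,"ay":0,"az":0},{"claw":0,"dx":0,"dy":0,"dz":-25,"ax":0,"ay":0,"az":0},{"claw":0,"dx":0,"dy":0,"dz":0,"ax":0,"ay":0,"az":0},{"claw":0,"dx":-9.5,"dy":31.5,"dz":0,"ax":0,"ay":0,"az":0},{"claw":0,"dx":-9.5,"dy":31,"dz":0,"ax":0,"ay":0,"az":0},{"claw":0,"dx":-10,"dy":31,"dz":0,"ax":0,"ay":0,"az":0},{"claw":0,"dx":0,"dy":0,"dz":0,"ax":0,"ay":0,"az":0},{"claw":0,"dx":0,"dy":0,"dz":11,"ax":0,"ay":0,"az":0},{"claw":0,"dx":0,"dy":0,"dz":8,"ax":0,"ay":0,"az":0},{"claw":0,"dx":0,"dy":0,"dz":0,"ax":0,"ay":0,"az":0}]'
python3 - <<'E'
from rig import eyes
import cv2
x,y,w,h=225,190,130,90
im=eyes.snapshot("scene")["color"][y:y+h,x:x+w,::-1]
cv2.imwrite("pics/b1.png",cv2.resize(im,None,fx=6,fy=6,interpolation=cv2.INTER_CUBIC))
E
```

```text
t: 9.0
position: [0.5918, 0.1052, 0.0736]
eef_rot: [-179.9, -0.1, 160.7]
wrist_force: [-0.0, -1.0, -0.2]
opening: 0.0
gripper_force: 0.0
```

View pics/b1.png

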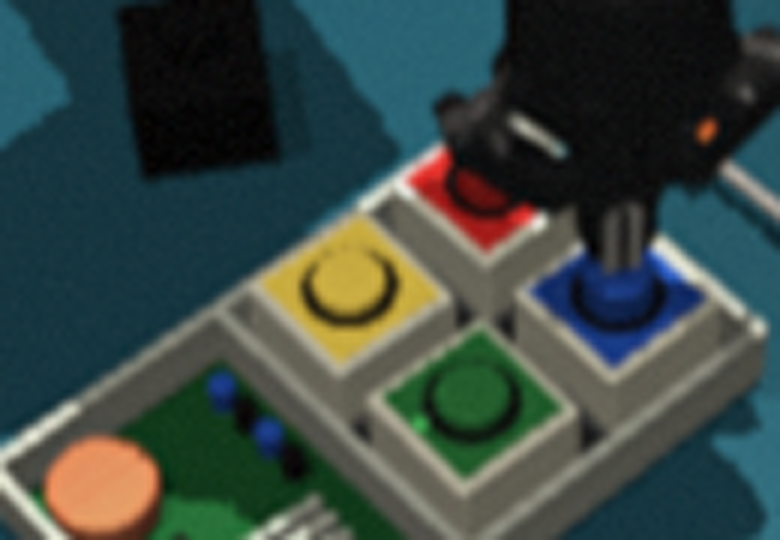

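Yellow (350,285) and green (470,398) are both in, and the tip is centred over blue at (620,265). Pressing blue.

```bash
python3 -m inch '[{"claw":0,"dx":0,"dy":0,"dz":5,"ax":0,"ay":0,"az":0},{"claw":0,"dx":0,"dy":0,"dz":3,"ax":0,"ay":0,"az":0},{"claw":0,"dx":0,"dy":0,"dz":3,"ax":0,"ay":0,"az":0},{"claw":0,"dx":0,"dy":0,"dz":3,"ax":0,"ay":0,"az":0},{"claw":0,"dx":0,"dy":0,"dz":3,"ax":0,"ay":0,"az":0},{"claw":0,"dx":0,"dy":0,"dz":2,"ax":0,"ay":0,"az":0},{"claw":0,"dx":0,"dy":0,"dz":1,"ax":0,"ay":0,"az":0},{"claw":0,"dx":0,"dy":0,"dz":1,"ax":0,"ay":0,"az":0},{"claw":0,"dx":0,"dy":0,"dz":0,"ax":0,"ay":0,"az":0},{"claw":0,"dx":0,"dy":0,"dz":0,"ax":0,"ay":0,"az":0}]'
```

```text
t: 10.3
position: [0.5931, 0.1059, 0.0542]
eef_rot: [-180.0, 0.0, 160.8]
wrist_force: [-2.3, -2.2, 6.0]
opening: 0.0
gripper_force: 3.3
```

Seated at 6 N. I retreat up and clear of the view.

```bash
python3 -m inch '[{"claw":0,"dx":0,"dy":0,"dz":-15,"ax":0,"ay":0,"az":0},{"claw":0,"dx":0,"dy":0,"dz":-40,"ax":0,"ay":0,"az":0},{"claw":0,"dx":0,"dy":0,"dz":-60,"ax":0,"ay":0,"az":0},{"claw":0,"dx":0,"dy":0,"dz":-60,"ax":0,"ay":0,"az":0},{"claw":0,"dx":40,"dy":40,"dz":0,"ax":0,"ay":0,"az":0},{"claw":0,"dx":40,"dy":40,"dz":0,"ax":0,"ay":0,"az":0},{"claw":0,"dx":40,"dy":40,"dz":0,"ax":0,"ay":0,"az":0},{"claw":0,"dx":40,"dy":40,"dz":0,"ax":0,"ay":0,"az":0},{"claw":0,"dx":40,"dy":40,"dz":0,"ax":0,"ay":0,"az":0},{"claw":0,"dx":0,"dy":0,"dz":0,"ax":0,"ay":0,"az":0}]'
python3 - <<'E'
from rig import eyes
import cv2
x,y,w,h=225,190,130,90
im=eyes.snapshot("scene")["color"][y:y+h,x:x+w,::-1]
cv2.imwrite("pics/end.png",cv2.resize(im,None,fx=6,fy=6,interpolation=cv2.INTER_CUBIC))
E
```

```text
t: 11.55
position: [0.4682, 0.3641, 0.2295]
eef_rot: [179.9, -0.0, 161.0]
wrist_force: [-0.8, -1.1, 0.2]
opening: -0.0003
gripper_force: 0.0
```

View pics/end.png

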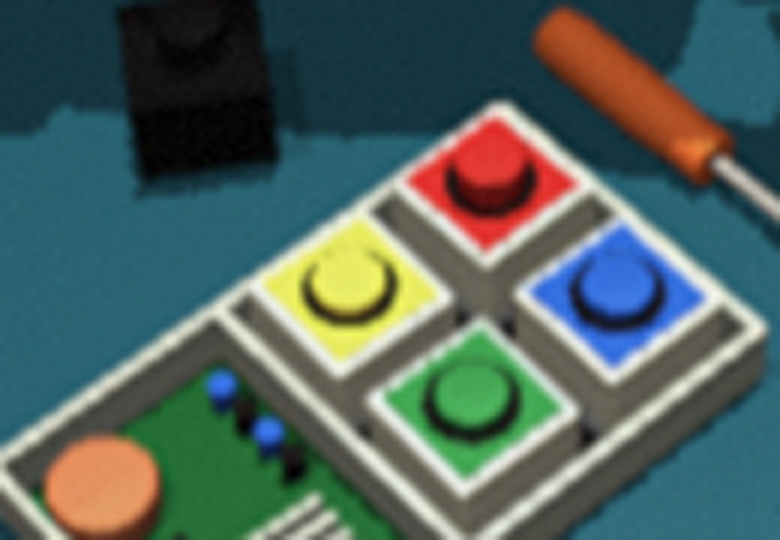

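Green (470,395), yellow (350,282) and blue (618,288) are all in, and red (490,170) is still out.

```bash
python3 -c "
from rig import manip
print(manip.hand_in())"
```

```text
the job is handed in; nothing more can be done
None
```

I pressed the green, yellow and blue keys fully in, in that order, with 6 to 7 N each; the red key stayed out, and the job was handed in at about 11.6 s.

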